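# Gauge the vent sleeves and hold up the fitted gauge

### The arm

A 6-joint arm with a two-finger parallel gripper is mounted at the origin on the work surface. World frame = base frame: x ahead of the robot, y to its left, z up, the work surface at z = 0. Lengths are in mm, angles in rad, forces in N, time in s.
With the tool pointing down it reaches from about 275 to 1000 mm from the base axis. Payload 8.4 kg.
Tool frame: the origin (TCP) lies midway between the tips of the shut fingers; the grasp point (between the pads) lies 19 mm behind it; z points along the fingers, y is the line along which they close (so a half turn about z gives the same grasp; the last joint's range is limited). The gripper opens to 85 mm and grips with 20 to 120 N. Pads are 22 mm wide; open, the fingers measure 114 mm over their backs; the gripper's body (76 mm by 85 mm) begins 54 mm behind the grasp point. The pads swing forward as they close: fully open they stand 13 mm farther back than shut.
Start: joints at [1.302, 0.353, 1.633, -0, 1.155, -0.002], TCP at [164.777, 602.89, 231.281] pointing down, gripper open.
Joint ranges: [-2.63, 2.63], [-0.92, 2.1], [0.06, 2.66], [-1.3, 4.44], [0, 2.69], [-3.02, 3.02]. Speed limits (rad/s): [2.22, 2.22, 2.79, 3.14, 3.14, 3.14].

### API

Orientations are given as [roll, pitch, yaw] about the fixed x, y, z axes, in that order (R = Rz(yaw) Ry(pitch) Rx(roll)).
In Python, from rig import r gives the robot as it stands.
- The arm moves only by the tool servo_tool, never from a script. Its argument "deltas" is a list of rows, each an object of numbers: "x", "y", "z": the shift along the world's x, y, z in mm; "rx", "ry", "rz": the turn, a rotation vector about the world's x, y, z in rad; "gripper": the gripper's target within -1 to 1 (fully open at 1, half-way at 0, shut at -1). A call has 1 to 10 rows; each row is the pose to reach, as a shift and turn from the pose commanded when the call began; what a row does not reach only later rows make up. A row lasts 1/10 s, in which the tool goes at most 50 mm and 8.59 degrees, less where a joint would pass 70% of its speed; a pose out of reach is approached as far as the arm can. A call with a gripper value outside its range is refused whole. The fingers move at their own pace and stop on an object; "newtons" is the grip in N (left out, the last holds). Time passes only in rows, so rows that repeat a pose let the fingers close. It gives the time, the measured TCP pose, the force, the opening and the grip force at its end, in the units of the state.
- r.sense(): the state, without advancing time (a new reading comes with each control period).
- r.grab_frame(name): name is "scene" or "side" or "wrist"; returns the picture (400x640x3 uint8, blue, green, red); there is no depth.
- r.camera_params(name): a dict with "mtx" (3x3 intrinsics, pixels), "eye" and "orientation" of the camera in the world. Camera axes: x right, y down, z forward; pixel columns grow to the right and rows downward; lengths in mm; the calibration is good to about 2 mm. A picture is of the moment at which its call begins: read the wrist's pose just before it. camera_params takes no time and is no camera call; for the wrist camera it gives the pose at the moment of the call.
- r.sign_off(): hands the job in; it is judged then, once.
Trained networks look in the newest picture that a camera, given by its name, has taken for a name from the list of things; names that differ only in an ending like _2 or _b are one class to them, and where a whole thing is asked for, a point or a joint stands for the part that bears it (a point fixed in the world has none). Each returns a list of dicts, best first, with "conf" (0 to 1); they miss things now and then, are a little off and sometimes report something else, mostly with a low value. They report only what shows in the picture. A call takes as long as a camera call. They do not tell look-alikes from the thing itself.
- r.recognise(name, camera): "box" ([left, top, width, height] in pixels, round what is visible of it).
The state is a dict: "clock": time; "qpos": joint angles; "qvel": joint speeds; "joint_efforts": joint torques, N m; "eef_pos": TCP position; "tcp_rot": TCP orientation; "contact_force": force on the tool from outside, world axes, zero at the start; "wrist_torque": the same for the moment, N m; "opening": opening from 0.0 (shut) to 1.0 (fully open); "grasp_force": force on a finger pad.
Only numpy, scipy, OpenCV 4.12 (cv2) and the standard library are available. Lean on these libraries where they do the work, as an engineer would, in place of code of your own. Each camera call takes 0.05 s, during which the arm holds its last target. There are 200 camera calls.

### The job

Two blue vent sleeves for the rearing boxes look alike, but only one slides all the way down over the steel gauge pin standing in the black holder block: leave that one on the pin, down on the brass shoulder, with the gauge still in its holder, and put the one that does not go on into the red tray. Then draw the gauge, sleeve and all, straight up out of its holder, tip it about 45 degrees with its pin end uppermost and its lower end a good 15 cm above the table, and finish while still holding it there, still, for inspection. Leave the vial, jar, spoon, brush and yellow cap where they are.

Things in the scene. Friction and masses are not known exactly. Their poses are not given: they have to be found in the camera images.
- gauge: Loose steel plug gauge, 200 g, 109 mm long, round about its z axis, standing upright in the holder at the start. Origin: centre of its bottom end; z runs up along it. From 0 to 35 mm a 22 mm thick spigot (inside the holder), 35 to 45 mm a brass shoulder 30 mm across (rests on the holder's top), 45 to 109 mm the plain 14 mm thick gauge pin (last 2 mm tapered to 10 mm).
- gauge_tip (a point): Centre of the top end of the gauge pin, 109 mm from the gauge's bottom along its z axis.
- holder: Black block fixed to the table, 80 x 80 mm, 45 mm high, origin at the centre of its underside, z up; in the centre of its top a round hole 24 mm wide and 40 mm deep in which the gauge stands loosely (35 mm of it inside).
- sleeve_a: One of the two blue plastic sleeves (plain rings), 38 mm outside diameter, 26 mm high, 35 g, standing on the table at the start; origin at the centre of its underside, z along its bore; both ends are alike. Of the two sleeves one has a 16.5 mm bore and slides freely down the 14 mm pin to the shoulder, leaving 38 mm of pin free above it; the other has a 10 mm bore and stops on the pin's tip. Which is which is found by trying or by looking at the bore from above.
- sleeve_b: The other blue sleeve, same outside, mass and origin; see sleeve_a.
- tray: Red open tray fixed to the table, 130 x 130 mm outside, 30 mm high, walls 4 mm, for the sleeve that does not fit; origin at the centre of its underside, z up.
- vial: Amber vial with white cap, 28 mm diameter, 60 mm high, standing; origin at the centre of its underside. Leave alone.
- jar: Clear jar with green cap, 60 mm diameter, 85 mm high, standing; origin at the centre of its underside. Leave alone.
- spoon: Steel spoon 190 mm long lying along its x axis; origin on its underside. Leave alone.
- brush: Small brush 170 mm long lying along its x axis; origin on its underside. Leave alone.
- cap: Yellow disc cap, 40 mm diameter, 12 mm high, lying on the table; origin at the centre of its underside. Leave alone.
Things that resemble listed ones, but are neither listed nor needed, are in the scene too. What is shaped like the gauge but purple is not meant. What is shaped like the sleeve_a but pink is not meant.

How it is judged:
By the outcome, as a careful person would: the job done as asked, in the order asked, and still so for the second after the job is handed in, while the arm keeps its last pose, push and grip.
It also fails if it takes over 72 s, if anything falls off the work surface, if the arm or the gripper's body presses on something with over 40 N, if the wrist force passes 120 N, or if a joint passes its speed limit or range.

## Working session

There is one attempt and no reset: what is moved stays moved. The work goes in short steps, Python scripts to look and compute and a tool call to move; the robot and the scene stay as the last step left them, time stands still between calls to the robot, and variables do not carry over. Pictures are saved under pics/ and viewed, at most 10 in all, crops included, and the job is handed in when it is done.

Besides the shell and the picture viewer there is one more tool, called after "Emit:" by a JSON object that holds its "name" and its "arguments". servo_tool: Moves the arm, as the interface text tells. Its arguments: {"type":"object","properties":{"deltas":{"type":"array","items":{"type":"object","properties":{"x":{"type":"number"},"y":{"type":"number"},"z":{"type":"number"},"rx":{"type":"number"},"ry":{"type":"number"},"rz":{"type":"number"},"gripper":{"type":"number"}}}},"newtons":{"type":"number"}},"required":["deltas"]}

```bash
mkdir -p pics; ls; cat > h.py <<'E'
import numpy as np, cv2
from rig import r
from scipy.spatial.transform import Rotation as R
def cam(n):
    p=r.camera_params(n); o=np.array(p["orientation"],float)
    M=o if o.shape==(3,3) else R.from_euler('xyz',o).as_matrix()
    return np.array(p["mtx"],float),np.array(p["eye"],float),M
def px2w(c,u,v,z):
    K,e,M=c; d=M@np.linalg.solve(K,[u,v,1.]); return e+d*(z-e[2])/d[2]
def w2px(c,P):
    K,e,M=c; q=K@(M.T@(np.array(P,float)-e)); return q[:2]/q[2]
E
python3 - <<'E'
from h import *
ims=[]
for n in ["scene","side"]:
    im=r.grab_frame(n); cv2.imwrite(f"pics/{n}0.png",im); p=r.camera_params(n); print(n,p["eye"],p["orientation"],p["mtx"])
    c=cam(n)
    for k in ["gauge","holder","sleeve_a","tray","vial","jar","spoon","brush","cap"]:
        print(k,[(np.round(d["box"]).astype(int).tolist(),round(d["conf"],2), px2w(c,d["box"][0]+d["box"][2]/2,d["box"][1]+d["box"][3]/2,15)[:2].round().tolist()) for d in r.recognise(k,n)])
print(r.sense())
E
```

```text
pics
scene [1051.80605883  316.87173244  473.26166517] [-2.13296576  0.025402    2.13858279] [[372.97588454   0.         318.72297942]
 [  0.         372.97588454 202.99876616]
 [  0.           0.           1.        ]]
gauge [([307, 184, 16, 39], 0.85, [451.0, -90.0]), ([341, 213, 18, 52], 0.63, [525.0, 43.0])]
holder [([290, 208, 44, 46], 0.79, [543.0, -37.0])]
sleeve_a [([232, 206, 18, 24], 0.86, [581.0, -198.0]), ([290, 208, 47, 41], 0.74, [534.0, -40.0]), ([244, 193, 20, 14], 0.6, [510.0, -223.0]), ([257, 174, 19, 14], 0.46, [424.0, -257.0])]
tray [([412, 236, 102, 80], 0.86, [519.0, 260.0])]
vial [([307, 255, 15, 32], 0.6, [642.0, 32.0])]
jar [([368, 290, 42, 70], 0.84, [682.0, 192.0])]
spoon [([355, 195, 70, 28], 0.74, [386.0, 68.0]), ([165, 242, 84, 34], 0.65, [717.0, -161.0])]
brush [([354, 198, 71, 24], 0.79, [388.0, 67.0])]
cap [([317, 188, 10, 12], 0.64, [408.0, -99.0])]
side [ 192.94226635 -500.84635228  610.34849342] [-2.26543466e+00  4.18486254e-04 -6.41124188e-01] [[401.2734324    0.         321.89024096]
 [  0.         401.2734324  208.99722547]
 [  0.           0.  
[... 753 characters left out ...]
.0, 'qpos': array([ 1.30155559e+00,  3.52980310e-01,  1.63338871e+00, -2.11892340e-05,
        1.15518188e+00, -2.40167506e-03]), 'qvel': array([-1.91452673e-05,  7.47778365e-04,  9.95819481e-04,  9.43288547e-05,
        3.23613856e-03,  1.05586715e-03]), 'joint_efforts': array([-1.71371459e-03, -6.05180597e+01, -3.42444205e+01,  3.50313962e-05,
        1.30666864e-03,  1.65575108e-05]), 'eef_pos': array([164.81409749, 602.89458969, 231.29811452]), 'tcp_rot': array([3.14155094e+00, 1.94859484e-05, 2.87476215e+00]), 'contact_force': array([-0.03154036, -0.83164197, -0.28901156]), 'wrist_torque': array([-0.05620168, -0.03342309, -0.03479072]), 'grasp_force': 0.0, 'opening': 1.0004026233423706}
```

View pics/scene0.png

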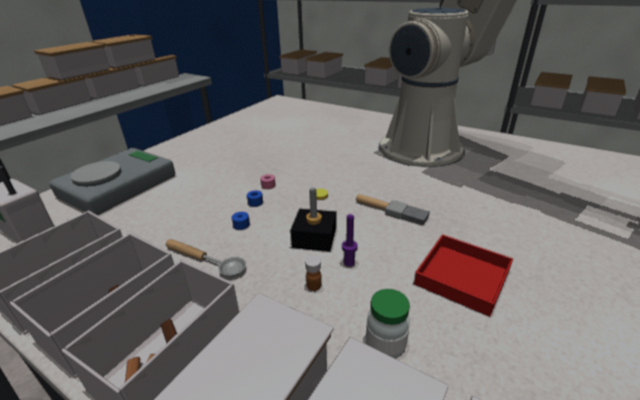

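View pics/side0.png

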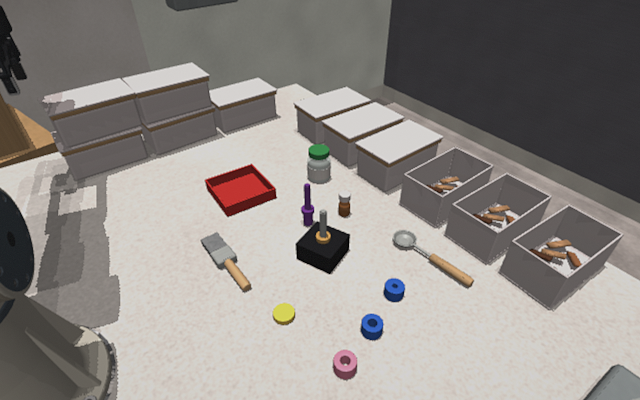

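The side picture shows blue sleeves at (394,289) and (372,326), with a pink look-alike at (345,363). The steel gauge stands in the holder at (322,225), with the purple look-alike at (307,205). I'm choosing the two blue sleeves and the steel gauge, and will check that choice in one crop.

```bash
python3 - <<'E'
from h import *
from scipy.optimize import least_squares
for n in ["side","scene"]:
    im=cv2.imread(f"pics/{n}0.png"); c=cam(n); hsv=cv2.cvtColor(im,cv2.COLOR_BGR2HSV)
    m=cv2.inRange(hsv,(105,170,60),(125,255,255)); 
    k,l,s,ce=cv2.connectedComponentsWithStats(m)
    for i in range(1,k):
        if 80<s[i,4]<900 and s[i,2]<40 and s[i,3]<40:
            # outer hull vs. predicted silhouette of cylinder
            cnt=cv2.convexHull(np.argwhere(l==i)[:,::-1].astype(np.float32)[:,None]); H=cnt[:,0]; 
            a=np.linspace(0,2*np.pi,40)
            def box(p):
                q=np.array([w2px(c,[p[0]+19*np.cos(t),p[1]+19*np.sin(t),z]) for t in a for z in (0,26)]); return np.r_[q.min(0),q.max(0)]
            x,y,w,h=s[i,:4]; ob=np.array([x,y,x+w,y+h])-0.0
            p0=px2w(c,x+w/2,y+h/2,13)[:2]; f=least_squares(lambda p:box(p)-ob+np.array([.5]*4),p0); print(n,s[i,:5],f.x.round(1),f.fun.round(1))
    # tray & holder masks
    for nm,m,zz in [("red",cv2.inRange(hsv,(0,180,60),(8,255,255))|cv2.inRange(hsv,(172,180,60),(180,255,255)),15)]:
        k,l,s,ce=cv2.connectedComponentsWithStats(m); i=1+np.argmax(s[1:,4]); print(n,nm,s[i],px2w(c,*ce[i],8).round())
im=cv2.imread("pics/side0.png")
cr=cv2.resize(im[180:380,280:420],None,fx=4,fy=4,interpolation=cv2.INTER_CUBIC)[:,:]
cr=cv2.resize(im[200:345,285:415],None,fx=4,fy=4,interpolation=cv2.INTER_CUBIC)
cv2.imwrite("pics/crop.png",cr)
E
```

```text
side [384 279  21  23 352] [ 588.  -196.3] [-0.5 -1.1  0.5  0.9]
side [361 314  22  26 429] [ 501.  -229.9] [-0.7 -1.   0.7  0.9]
side red [ 206  165   70   51 2080] [507. 262.   8.]
scene [248 192  14  14 161] [ 501.1 -229.6] [-1.7 -2.   1.7  1.7]
scene [233 213  15  16 201] [ 587.5 -196.3] [-2.1 -2.1  2.2  1.7]
scene red [ 415  236   97   79 4524] [504. 260.   8.]
```

View pics/crop.png

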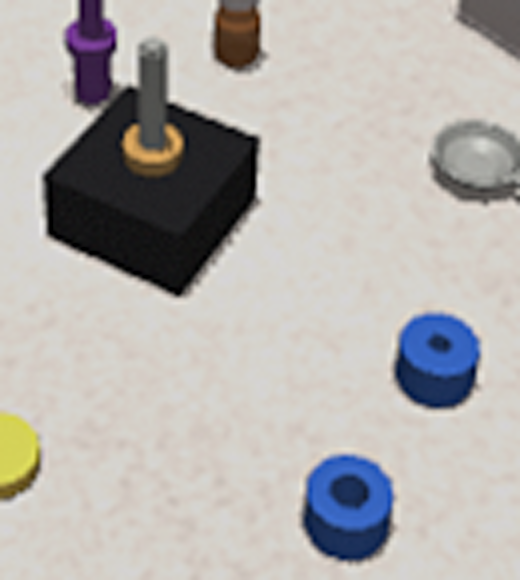

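The crop shows a large bore on the near sleeve at crop (350,490), world (501,-230): that one fits. The far sleeve at crop (440,343), world (588,-196), has the small bore and goes in the tray. Next I'll locate the gauge tip and shoulder, and the purple look-alike.

```bash
python3 - <<'E'
from h import *
cs,cc=cam("side"),cam("scene")
print("tip side",px2w(cs,285+152/4-.4,200+46/4-.4,119).round(1))
print("shoulder side",px2w(cs,285+152/4-.4,200+145/4-.4,55).round(1))
for n in ["side","scene"]:
    im=cv2.imread(f"pics/{n}0.png"); c=cam(n); hsv=cv2.cvtColor(im,cv2.COLOR_BGR2HSV)
    x0,y0,x1,y1={"side":(290,215,355,275),"scene":(285,205,340,255)}[n]
    m=np.zeros(im.shape[:2],np.uint8); m[y0:y1,x0:x1]=(cv2.inRange(hsv,(10,90,90),(28,255,255)))[y0:y1,x0:x1]
    ys,xs=np.nonzero(m); print(n,"brass bbox",xs.min(),xs.max(),ys.min(),ys.max(), "shoulder c",px2w(c,(xs.min()+xs.max())/2,(ys.min()+ys.max())/2,50).round(1))
    m=cv2.inRange(hsv,(130,90,30),(150,255,255)); k,l,s,ce=cv2.connectedComponentsWithStats(m); i=1+np.argmax(s[1:,4]); x,y,w,h=s[i,:4]; print(n,"purple base",px2w(c,x+w/2,y+h-2,0).round(),"top",px2w(c,x+w/2,y+1,109).round())
    # black block: fit centre & yaw by silhouette box of hull
    b=np.zeros_like(m); b[y0:y1,x0:x1]=(im.max(2)<60)[y0:y1,x0:x1]*255
    k,l,s,ce=cv2.connectedComponentsWithStats(b); i=1+np.argmax(s[1:,4]); x,y,w,h=s[i,:4]
    from scipy.optimize import least_squares
    hull=lambda q: cv2.convexHull(q.astype(np.float32))
    dirs=np.array([[np.cos(t),np.sin(t)] for t in np.linspace(0,2*np.pi,24,endpoint=False)])
    P=np.argwhere(l==i)[:,::-1]; ob=(P@dirs.T).max(0)+.3
    def f(p):
        C=np.array([w2px(c,[p[0]+56.57*np.cos(p[2]+j*np.pi/2),p[1]+56.57*np.sin(p[2]+j*np.pi/2),z]) for j in range(4) for z in (0,45)])
        return (C@dirs.T).max(0)-ob
    best=min((least_squares(f,[545,-35,a]) for a in (.2,.6,1.0,1.4)),key=lambda q:q.cost); print("holder",best.x.round(2),round(best.cost,1))
im=cv2.imread("pics/scene0.png")
hsv=cv2.cvtColor(im,cv2.COLOR_BGR2GRAY); print(hsv[184:200,304:322])
E
```

```text
tip side [542.8 -33.9 119. ]
shoulder side [542.3 -34.7  55. ]
side brass bbox 316 330 231 242 shoulder c [545.  -32.5  50. ]
side purple base [574.  63.   0.] top [576.  62. 109.]
holder [544.14 -32.36   1.16] 8.0
scene brass bbox 306 321 213 220 shoulder c [539.3 -35.3  50. ]
scene purple base [577.  69.   0.] top [578.  67. 109.]
holder [ 5.4102e+02 -3.4270e+01 -4.0000e-01] 19.6
[[163 162 163 162 160 160 160 160 162 164 165 163 162 163 163 165 165 165]
 [163 164 162 162 162 161 160 161 161 164 163 163 162 163 164 165 166 166]
 [164 165 164 164 164 164 162 157 157 157 162 163 165 165 165 165 165 165]
 [165 165 163 165 165 162 155 146 143 144 147 154 162 165 165 165 164 163]
 [165 165 164 165 163 152 137 129 128 125 124 132 151 160 162 160 161 161]
 [163 164 164 165 160 130 109 107 108 102  92  99 131 152 156 157 157 155]
 [163 163 164 165 155 111  82  84  82  77  73  80 119 146 154 155 155 154]
 [163 163 163 163 154 106  66  65  67  65  66  74 114 146 155 155 155 155]
 [163 163 163 164 153 105  63  57  60  60  58  68 108 143 155 155 156 155]
 [164 164 164 165 155 108  64  55  59  57  56  62 102 141 155 157 156 155]
 [165 165 164 164 157 112  68  57  58  58  56  62  99 141 155 157 156 156]
 [165 164 164 165 156 114  69  56  57  59  56  62  97 136 150 151 151 149]
 [164 163 163 164 156 114  70  56  59  60  57  59  83 111 123 125 124 123]
 [162 162 163 164 155 113  70  56  58  59  57  57  64  77  85  87  87  87]
 [163 163 164 163 156 115  70  58  58  59  57  54  59  68  72  74  74  73]
 [164 164 164 164 156 118  75  57  58  59  57  56  65  81  87  89  88  88]]
```

Emit:
{"name": "servo_tool", "arguments": {"deltas": [{"x": 21,"y": -40,"rz": -0.081,"gripper": 1},{"x": 42,"y": -80,"rz": -0.162},{"x": 63,"y": -120,"rz": -0.243},{"x": 84,"y": -160,"rz": -0.324},{"x": 105,"y": -200,"rz": -0.405},{"x": 126,"y": -240,"rz": -0.486},{"x": 147,"y": -280,"rz": -0.567},{"x": 168,"y": -320,"rz": -0.648},{"x": 190,"y": -360,"rz": -0.729},{"x": 211,"y": -400,"rz": -0.81}]}}

```text
invalid input
```

Emit:
{"name": "servo_tool", "arguments": {"deltas": [{"x": 21,"y": -40,"rz": -0.081},{"x": 42,"y": -80,"rz": -0.162},{"x": 63,"y": -120,"rz": -0.243},{"x": 84,"y": -160,"rz": -0.324},{"x": 105,"y": -200,"rz": -0.405},{"x": 126,"y": -240,"rz": -0.486},{"x": 147,"y": -280,"rz": -0.567},{"x": 168,"y": -320,"rz": -0.648},{"x": 190,"y": -360,"rz": -0.729},{"x": 211,"y": -400,"rz": -0.81}]}}

```text
invalid input
```

```bash
python3 - <<'E'
from h import *
s=r.sense(); print(s["clock"],s["eef_pos"],s["tcp_rot"],s["qpos"].round(3))
c=cam("wrist"); im=r.grab_frame("wrist"); cv2.imwrite("pics/w1.png",im)
print(c[1].round(),w2px(c,[588,-196,26]).round(),w2px(c,[501,-230,26]).round(),w2px(c,[543,-34,119]).round())
E
```

```text
1.0 [164.81409749 602.89458969 231.29811452] [3.14155094e+00 1.94859484e-05 2.87476215e+00] [ 1.302  0.353  1.633 -0.     1.155 -0.002]
[ 83. 625. 375.] [-79. 533.] [-133.  503.] [-73. 581.]
```

View pics/w1.png

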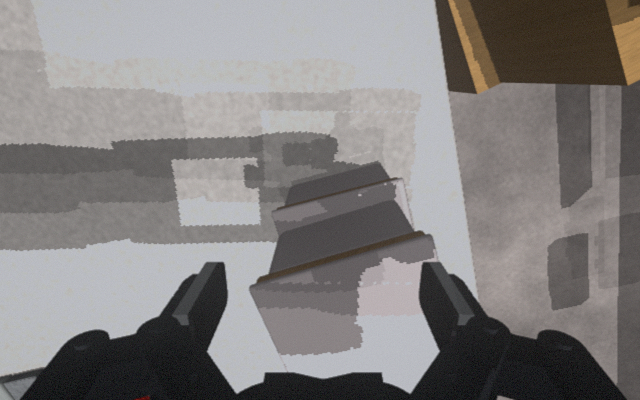

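The wrist view shows only the table edge and the fingers, because the arm hasn't moved: both calls were refused. I'll try again with complete rows.

Emit:
{"name": "servo_tool", "arguments": {"deltas": [{"x": 21,"y": -40,"z": 0,"rx": 0,"ry": 0,"rz": -0.081,"gripper": 1},{"x": 42,"y": -80,"z": 0,"rx": 0,"ry": 0,"rz": -0.162,"gripper": 1},{"x": 63,"y": -120,"z": 0,"rx": 0,"ry": 0,"rz": -0.243,"gripper": 1},{"x": 84,"y": -160,"z": 0,"rx": 0,"ry": 0,"rz": -0.324,"gripper": 1},{"x": 105,"y": -200,"z": 0,"rx": 0,"ry": 0,"rz": -0.405,"gripper": 1}]}}

```text
clock: 1.55
eef_pos: [270.3, 401.3, 231.4]
tcp_rot: [3.141, 0.0, 2.467]
contact_force: [1.0, 0.6, -0.0]
opening: 1.0
grasp_force: 0.0
```

Emit:
{"name": "servo_tool", "arguments": {"deltas": [{"x": 20,"y": -40,"z": 0,"rx": 0,"ry": 0,"rz": -0.081,"gripper": 1},{"x": 42,"y": -80,"z": 0,"rx": 0,"ry": 0,"rz": -0.162,"gripper": 1},{"x": 63,"y": -120,"z": 0,"rx": 0,"ry": 0,"rz": -0.243,"gripper": 1},{"x": 84,"y": -160,"z": 0,"rx": 0,"ry": 0,"rz": -0.324,"gripper": 1},{"x": 105,"y": -200,"z": 0,"rx": 0,"ry": 0,"rz": -0.405,"gripper": 1},{"x": 126,"y": -240,"z": 0,"rx": 0,"ry": 0,"rz": -0.486,"gripper": 1},{"x": 147,"y": -280,"z": 0,"rx": 0,"ry": 0,"rz": -0.567,"gripper": 1},{"x": 168,"y": -320,"z": 0,"rx": 0,"ry": 0,"rz": -0.648,"gripper": 1},{"x": 190,"y": -360,"z": 0,"rx": 0,"ry": 0,"rz": -0.729,"gripper": 1},{"x": 211,"y": -400,"z": 0,"rx": 0,"ry": 0,"rz": -0.81,"gripper": 1}]}}

```text
clock: 2.55
eef_pos: [481.6, 1.0, 231.6]
tcp_rot: [3.141, -0.0, 1.656]
contact_force: [0.5, 0.9, -0.1]
opening: 1.003
grasp_force: 0.0
```

Emit:
{"name": "servo_tool", "arguments": {"deltas": [{"x": 21,"y": -40,"z": -15,"rx": 0,"ry": 0,"rz": -0.081,"gripper": 1},{"x": 42,"y": -80,"z": -30,"rx": 0,"ry": 0,"rz": -0.162,"gripper": 1},{"x": 63,"y": -120,"z": -50,"rx": 0,"ry": 0,"rz": -0.243,"gripper": 1},{"x": 84,"y": -160,"z": -65,"rx": 0,"ry": 0,"rz": -0.324,"gripper": 1},{"x": 107,"y": -198,"z": -80,"rx": 0,"ry": 0,"rz": -0.405,"gripper": 1},{"x": 107,"y": -198,"z": -80,"rx": 0,"ry": 0,"rz": -0.405,"gripper": 1},{"x": 107,"y": -198,"z": -80,"rx": 0,"ry": 0,"rz": -0.405,"gripper": 1}]}}

```text
clock: 3.25
eef_pos: [587.4, -195.7, 150.4]
tcp_rot: [-3.14, -0.0, 1.254]
contact_force: [-1.1, 0.4, -0.1]
opening: 1.0
grasp_force: 0.0
```

```bash
python3 - <<'E'
from h import *
s=r.sense(); print(s["clock"],s["eef_pos"],s["tcp_rot"],s["qpos"].round(3))
c=cam("wrist"); im=r.grab_frame("wrist"); cv2.imwrite("pics/w2.png",im)
print(c[1].round(),w2px(c,[588,-196,26]).round(),w2px(c,[501,-230,26]).round(),w2px(c,[543,-34,119]).round())
E
```

```text
3.25 [ 587.43970191 -195.7341377   150.38285611] [-3.13992648e+00 -2.00788217e-04  1.25362207e+00] [-0.324  0.429  1.715  0.     0.999 -0.007]
[ 613. -116.  294.] [326. 186.] [244. 250.] [113. -57.]
```

View pics/w2.png

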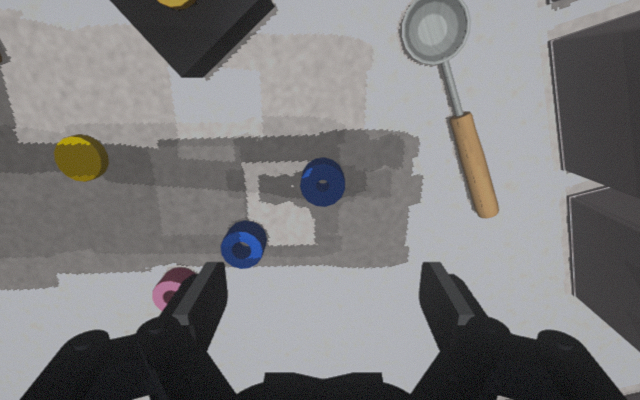

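The wrist view has the small-bore sleeve at (322,181), the large-bore one at (243,243) and the pink one at (172,288), all clear of the fingers. I'll refine both blue positions.

```bash
cat >> h.py <<'E'
def blues(c,im,z0=0,amin=150):
    hsv=cv2.cvtColor(im,cv2.COLOR_BGR2HSV); m=cv2.inRange(hsv,(105,120,30),(125,255,255))
    m=cv2.morphologyEx(m,cv2.MORPH_CLOSE,np.ones((3,3)))
    k,l,s,ce=cv2.connectedComponentsWithStats(m); out=[]
    from scipy.optimize import least_squares
    D=np.array([[np.cos(t),np.sin(t)] for t in np.linspace(0,2*np.pi,24,endpoint=False)]); a=np.linspace(0,2*np.pi,48)
    for i in range(1,k):
        if s[i,4]<amin: continue
        ob=(np.argwhere(l==i)[:,::-1]@D.T).max(0)+.3
        f=lambda p:(np.array([w2px(c,[p[0]+19*np.cos(t),p[1]+19*np.sin(t),z]) for t in a for z in (z0,z0+26)])@D.T).max(0)-ob
        q=least_squares(f,px2w(c,*ce[i],z0+13)[:2],loss='soft_l1'); out.append((ce[i].round(),q.x.round(1),round(q.cost,1)))
    return out
E
python3 - <<'E'
from h import *
print(blues(cam("wrist"),cv2.imread("pics/w2.png")))
E
```

```text
[(array([322., 182.]), array([ 584.9, -194.5]), np.float64(18.4)), (array([243., 245.]), array([ 497.3, -229.5]), np.float64(21.3))]
```

Emit:
{"name": "servo_tool", "arguments": {"deltas": [{"x": -2,"y": 1,"z": -45,"rx": 0,"ry": 0,"rz": 0,"gripper": 1},{"x": -2,"y": 1,"z": -90,"rx": 0,"ry": 0,"rz": 0,"gripper": 1},{"x": -2,"y": 1,"z": -125,"rx": 0,"ry": 0,"rz": 0,"gripper": 1},{"x": -2,"y": 1,"z": -148,"rx": 0,"ry": 0,"rz": 0,"gripper": 1},{"x": -2,"y": 1,"z": -148,"rx": 0,"ry": 0,"rz": 0,"gripper": 1},{"x": -2,"y": 1,"z": -148,"rx": 0,"ry": 0,"rz": 0,"gripper": -1},{"x": -2,"y": 1,"z": -148,"rx": 0,"ry": 0,"rz": 0,"gripper": -1},{"x": -2,"y": 1,"z": -148,"rx": 0,"ry": 0,"rz": 0,"gripper": -1},{"x": -2,"y": 1,"z": -148,"rx": 0,"ry": 0,"rz": 0,"gripper": -1},{"x": -2,"y": 1,"z": -148,"rx": 0,"ry": 0,"rz": 0,"gripper": -1}], "newtons": 30}}

```text
clock: 4.3
eef_pos: [586.9, -194.3, 5.3]
tcp_rot: [3.139, -0.0, 1.255]
contact_force: [-1.2, 2.5, 9.9]
opening: 0.444
grasp_force: 29.2
```

Emit:
{"name": "servo_tool", "arguments": {"deltas": [{"x": 0,"y": 0,"z": 0,"rx": 0,"ry": 0,"rz": 0,"gripper": -1},{"x": 0,"y": 0,"z": 0,"rx": 0,"ry": 0,"rz": 0,"gripper": -1},{"x": 0,"y": 0,"z": 0,"rx": 0,"ry": 0,"rz": 0,"gripper": -1},{"x": 0,"y": 0,"z": 0,"rx": 0,"ry": 0,"rz": 0,"gripper": -1}]}}

```text
clock: 4.7
eef_pos: [586.9, -194.3, 5.3]
tcp_rot: [3.139, -0.0, 1.255]
contact_force: [-1.5, 2.5, 9.3]
opening: 0.438
grasp_force: 29.2
```

Emit:
{"name": "servo_tool", "arguments": {"deltas": [{"x": 0,"y": 0,"z": 40,"rx": 0,"ry": 0,"rz": 0,"gripper": -1},{"x": 0,"y": 0,"z": 85,"rx": 0,"ry": 0,"rz": 0,"gripper": -1},{"x": 0,"y": 0,"z": 130,"rx": 0,"ry": 0,"rz": 0,"gripper": -1},{"x": -3,"y": 15,"z": 170,"rx": 0,"ry": 0,"rz": 0.03,"gripper": -1},{"x": -10,"y": 55,"z": 190,"rx": 0,"ry": 0,"rz": 0.1,"gripper": -1},{"x": -18,"y": 100,"z": 190,"rx": 0,"ry": 0,"rz": 0.18,"gripper": -1},{"x": -26,"y": 145,"z": 190,"rx": 0,"ry": 0,"rz": 0.26,"gripper": -1},{"x": -34,"y": 190,"z": 190,"rx": 0,"ry": 0,"rz": 0.34,"gripper": -1},{"x": -42,"y": 235,"z": 190,"rx": 0,"ry": 0,"rz": 0.42,"gripper": -1},{"x": -50,"y": 280,"z": 190,"rx": 0,"ry": 0,"rz": 0.5,"gripper": -1}]}}

```text
clock: 5.7
eef_pos: [535.4, 87.6, 194.4]
tcp_rot: [3.14, 0.0, 1.758]
contact_force: [0.9, 0.0, -0.4]
opening: 0.438
grasp_force: 30.5
```

Emit:
{"name": "servo_tool", "arguments": {"deltas": [{"x": -8,"y": 45,"z": 0,"rx": 0,"ry": 0,"rz": 0.08,"gripper": -1},{"x": -16,"y": 90,"z": 0,"rx": 0,"ry": 0,"rz": 0.16,"gripper": -1},{"x": -24,"y": 135,"z": 0,"rx": 0,"ry": 0,"rz": 0.24,"gripper": -1},{"x": -31,"y": 175,"z": -20,"rx": 0,"ry": 0,"rz": 0.3,"gripper": -1},{"x": -31,"y": 175,"z": -65,"rx": 0,"ry": 0,"rz": 0.3,"gripper": -1},{"x": -31,"y": 175,"z": -110,"rx": 0,"ry": 0,"rz": 0.3,"gripper": -1},{"x": -31,"y": 175,"z": -150,"rx": 0,"ry": 0,"rz": 0.3,"gripper": -1},{"x": -31,"y": 175,"z": -172,"rx": 0,"ry": 0,"rz": 0.3,"gripper": -1},{"x": -31,"y": 175,"z": -176,"rx": 0,"ry": 0,"rz": 0.3,"gripper": -1},{"x": -31,"y": 175,"z": -176,"rx": 0,"ry": 0,"rz": 0.3,"gripper": -1}]}}

```text
clock: 6.7
eef_pos: [504.9, 260.9, 17.7]
tcp_rot: [-3.142, 0.0, 2.055]
contact_force: [-0.1, 0.8, 0.2]
opening: 0.436
grasp_force: 30.5
```

```bash
python3 - <<'E'
from h import *
s=r.sense(); print(s["clock"],s["eef_pos"],s["opening"],s["grasp_force"],s["qpos"].round(2))
a=r.grab_frame("scene"); b=r.grab_frame("side")
x=cv2.resize(a[200:340,380:540],(400,350)); y=cv2.resize(b[120:260,170:330],(400,350)); cv2.imwrite("pics/t1.png",np.hstack([x,y]))
E
```

```text
6.7 [504.92422997 260.93268727  17.67688631] 0.43623325449509115 30.463149659335613 [ 0.47  0.55  1.9  -0.    0.69 -0.01]
```

View pics/t1.png

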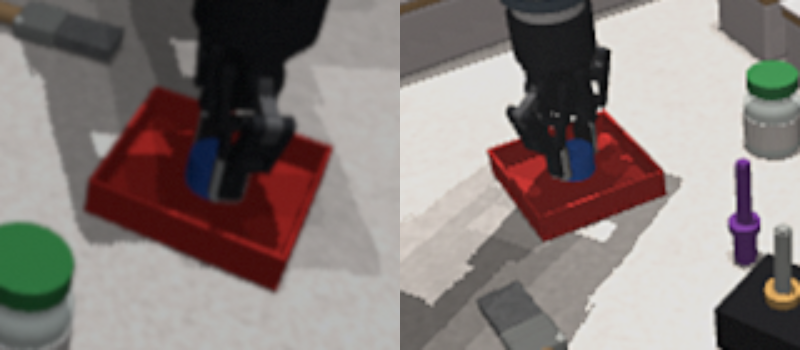

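Both views show the sleeve held near the centre of the tray, inside the walls. I'll release it and head for the large-bore sleeve.

Emit:
{"name": "servo_tool", "arguments": {"deltas": [{"x": 0,"y": 0,"z": -6,"rx": 0,"ry": 0,"rz": 0,"gripper": -1},{"x": 0,"y": 0,"z": -6,"rx": 0,"ry": 0,"rz": 0,"gripper": 0.2},{"x": 0,"y": 0,"z": -6,"rx": 0,"ry": 0,"rz": 0,"gripper": 0.25},{"x": 0,"y": 0,"z": -6,"rx": 0,"ry": 0,"rz": 0,"gripper": 0.25},{"x": 0,"y": 0,"z": -6,"rx": 0,"ry": 0,"rz": 0,"gripper": 0.25},{"x": 0,"y": 0,"z": 30,"rx": 0,"ry": 0,"rz": 0,"gripper": 0.25},{"x": 0,"y": 0,"z": 75,"rx": 0,"ry": 0,"rz": 0,"gripper": 0.25},{"x": 0,"y": 0,"z": 120,"rx": 0,"ry": 0,"rz": 0,"gripper": 0.25},{"x": 0,"y": -10,"z": 160,"rx": 0,"ry": 0,"rz": 0,"gripper": 1},{"x": 0,"y": -45,"z": 175,"rx": 0,"ry": 0,"rz": -0.08,"gripper": 1}]}}

```text
clock: 7.8
eef_pos: [507.0, 218.2, 196.8]
tcp_rot: [3.134, -0.001, 1.977]
contact_force: [1.5, 0.1, 0.3]
opening: 0.934
grasp_force: 0.0
```

Emit:
{"name": "servo_tool", "arguments": {"deltas": [{"x": 0,"y": -45,"z": 0,"rx": 0,"ry": 0,"rz": -0.085,"gripper": 1},{"x": 0,"y": -90,"z": 0,"rx": 0,"ry": 0,"rz": -0.17,"gripper": 1},{"x": 0,"y": -135,"z": 0,"rx": 0,"ry": 0,"rz": -0.255,"gripper": 1},{"x": -1,"y": -180,"z": 0,"rx": 0,"ry": 0,"rz": -0.34,"gripper": 1},{"x": -2,"y": -225,"z": 0,"rx": 0,"ry": 0,"rz": -0.425,"gripper": 1},{"x": -3,"y": -270,"z": 0,"rx": 0,"ry": 0,"rz": -0.51,"gripper": 1},{"x": -4,"y": -315,"z": 0,"rx": 0,"ry": 0,"rz": -0.595,"gripper": 1},{"x": -5,"y": -360,"z": 0,"rx": 0,"ry": 0,"rz": -0.68,"gripper": 1},{"x": -6,"y": -405,"z": -10,"rx": 0,"ry": 0,"rz": -0.765,"gripper": 1},{"x": -6,"y": -446,"z": -40,"rx": 0,"ry": 0,"rz": -0.827,"gripper": 1}]}}

```text
clock: 8.8
eef_pos: [500.4, -232.5, 154.9]
tcp_rot: [3.136, 0.0, 1.144]
contact_force: [1.0, 0.4, -1.3]
opening: 0.997
grasp_force: 0.0
```

Emit:
{"name": "servo_tool", "arguments": {"deltas": [{"x": 0,"y": 0,"z": 0,"rx": 0,"ry": 0,"rz": 0,"gripper": 1},{"x": 0,"y": 0,"z": 0,"rx": 0,"ry": 0,"rz": 0,"gripper": 1}]}}

```text
clock: 9.0
eef_pos: [498.0, -229.9, 152.0]
tcp_rot: [-3.14, -0.0, 1.146]
contact_force: [-0.4, -0.5, 0.3]
opening: 1.0
grasp_force: 0.0
```

```bash
python3 - <<'E'
from h import *
s=r.sense(); print(s["clock"],s["eef_pos"],s["tcp_rot"],s["opening"],s["qpos"].round(2))
c=cam("wrist"); im=r.grab_frame("wrist"); cv2.imwrite("pics/w3.png",im)
print(blues(c,im)); 
for n in ["scene","side"]: 
    im=r.grab_frame(n); print(blues(cam(n),im,0,60))
E
```

```text
9.0 [ 498.00517696 -229.87878936  152.04962108] [-3.13963568e+00 -2.65113959e-04  1.14612819e+00] 0.999782935637399 [-0.44  0.33  1.87  0.    0.95 -0.01]
[(array([325., 181.]), array([ 498.2, -229.7]), np.float64(18.7))]
[(array([161.,  30.]), array([ -137.5, -1039.3]), np.float64(1395.3)), (array([258.,  43.]), array([-407.7, -974.1]), np.float64(581.5)), (array([271.,  33.]), array([ -668.9, -1105.7]), np.float64(510.7)), (array([277.,  86.]), array([-304.3, -787.7]), np.float64(57.4)), (array([162., 119.]), array([ 423.8, -781.3]), np.float64(715.8)), (array([220., 108.]), array([  49.7, -798. ]), np.float64(30.0)), (array([255., 199.]), array([ 501.1, -230. ]), np.float64(13.9)), (array([465., 271.]), array([501.2, 259.6]), np.float64(12.2))]
[(array([240., 187.]), array([510.5, 266.3]), np.float64(6.8)), (array([372., 327.]), array([ 501.1, -230.1]), np.float64(8.1))]
```

Emit:
{"name": "servo_tool", "arguments": {"deltas": [{"x": 2,"y": 0,"z": -45,"rx": 0,"ry": 0,"rz": 0,"gripper": 1},{"x": 2,"y": 0,"z": -90,"rx": 0,"ry": 0,"rz": 0,"gripper": 1},{"x": 2,"y": 0,"z": -125,"rx": 0,"ry": 0,"rz": 0,"gripper": 1},{"x": 2,"y": 0,"z": -145,"rx": 0,"ry": 0,"rz": 0,"gripper": 1},{"x": 2,"y": 0,"z": -145,"rx": 0,"ry": 0,"rz": 0,"gripper": 1},{"x": 2,"y": 0,"z": -145,"rx": 0,"ry": 0,"rz": 0,"gripper": -1},{"x": 2,"y": 0,"z": -145,"rx": 0,"ry": 0,"rz": 0,"gripper": -1},{"x": 2,"y": 0,"z": -145,"rx": 0,"ry": 0,"rz": 0,"gripper": -1},{"x": 2,"y": 0,"z": -145,"rx": 0,"ry": 0,"rz": 0,"gripper": -1},{"x": 2,"y": 0,"z": -145,"rx": 0,"ry": 0,"rz": 0,"gripper": -1}], "newtons": 25}}

```text
clock: 10.15
eef_pos: [501.9, -229.8, 9.5]
tcp_rot: [3.139, -0.0, 1.148]
contact_force: [-1.3, 2.1, 9.5]
opening: 0.441
grasp_force: 24.0
```

Emit:
{"name": "servo_tool", "arguments": {"deltas": [{"x": 0,"y": 0,"z": 0,"rx": 0,"ry": 0,"rz": 0,"gripper": -1},{"x": 0,"y": 0,"z": 0,"rx": 0,"ry": 0,"rz": 0,"gripper": -1},{"x": 0,"y": 0,"z": 45,"rx": 0,"ry": 0,"rz": 0,"gripper": -1},{"x": 0,"y": 0,"z": 90,"rx": 0,"ry": 0,"rz": 0,"gripper": -1},{"x": 0,"y": 0,"z": 135,"rx": 0,"ry": 0,"rz": 0,"gripper": -1},{"x": 0,"y": 20,"z": 175,"rx": 0,"ry": 0,"rz": 0.03,"gripper": -1},{"x": 5,"y": 60,"z": 190,"rx": 0,"ry": 0,"rz": 0.1,"gripper": -1},{"x": 15,"y": 100,"z": 190,"rx": 0,"ry": 0,"rz": 0.17,"gripper": -1},{"x": 15,"y": 100,"z": 190,"rx": 0,"ry": 0,"rz": 0.17,"gripper": -1},{"x": 15,"y": 100,"z": 190,"rx": 0,"ry": 0,"rz": 0.17,"gripper": -1}]}}

```text
clock: 11.15
eef_pos: [515.9, -128.8, 198.5]
tcp_rot: [3.14, 0.0, 1.319]
contact_force: [-0.5, -0.3, -0.6]
opening: 0.442
grasp_force: 25.5
```

```bash
python3 - <<'E'
from h import *
s=r.sense(); print(s["clock"],s["eef_pos"],s["tcp_rot"],s["opening"],s["qpos"].round(2))
c=cam("wrist"); im=r.grab_frame("wrist"); cv2.imwrite("pics/w4.png",im)
print(c[1], w2px(c,[543,-34,119]), w2px(c,np.array(s["eef_pos"])+[0,0,21]))
print([ (d["box"],d["conf"]) for d in r.recognise("gauge_tip","wrist")],[ (d["box"],d["conf"]) for d in r.recognise("sleeve_a","wrist")])
E
```

```text
11.15 [ 515.91499842 -128.81201289  198.52026298] [3.14041926e+00 2.47087717e-04 1.31940833e+00] 0.4415961767608032 [-0.25  0.24  1.87 -0.    1.03  0.  ]
[535.80164212 -46.98541616 341.74877893] [329.61592449  53.0070524 ] [326.00513662 289.44760944]
[([303.8, 33.7, 39.8, 41.0], 0.71)] [([282.4, 224.9, 81.2, 95.9], 0.81)]
```

View pics/w4.png

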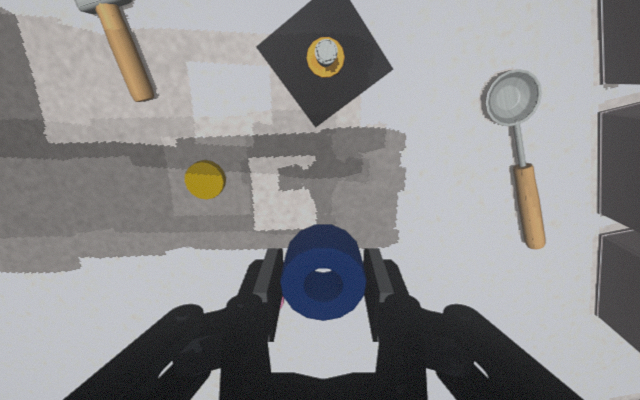

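The wrist view shows the sleeve gripped at (323,272) with its large bore visible, and the pin tip at about (327,48) over the brass shoulder. I'll measure the sleeve and gauge offsets in this one image.

```bash
cat >> h.py <<'E'
def hullfit(c,pts,r0,z0,z1,p0,w=None):
    from scipy.optimize import least_squares
    D=np.array([[np.cos(t),np.sin(t)] for t in np.linspace(0,2*np.pi,36,endpoint=False)]); a=np.linspace(0,2*np.pi,60)
    ob=(pts@D.T).max(0)+.3
    f=lambda p:(np.array([w2px(c,[p[0]+r0*np.cos(t),p[1]+r0*np.sin(t),z]) for t in a for z in (z0,z1)])@D.T).max(0)-ob
    q=least_squares(f,p0,loss='soft_l1'); return q.x.round(1),round(q.cost,1)
def gauge_w(c,im,s,zs=-9.5):
    hsv=cv2.cvtColor(im,cv2.COLOR_BGR2HSV)
    m=cv2.inRange(hsv,(12,120,70),(30,255,255))
    u,v=w2px(c,[543,-34,50]).astype(int); b=np.zeros_like(m); b[max(v-40,0):v+40,max(u-40,0):u+40]=m[max(v-40,0):v+40,max(u-40,0):u+40]
    print("shoulder",hullfit(c,np.argwhere(b>0)[:,::-1],15,45,55,[543,-34]))
    m=cv2.inRange(hsv,(100,120,25),(125,255,255)); k,l,st,ce=cv2.connectedComponentsWithStats(m); i=1+np.argmax(st[1:,4])
    e=np.array(s["eef_pos"]); print("sleeve-tcp",hullfit(c,np.argwhere(l==i)[:,::-1],19,e[2]+zs,e[2]+zs+26,e[:2]),e)
    # bore top rim from brighter/darker interior
E
python3 - <<'E'
from h import *
c=cam("wrist"); im=cv2.imread("pics/w4.png"); s=r.sense(); gauge_w(c,im,s)
hsv=cv2.cvtColor(im,cv2.COLOR_BGR2HSV)
sub=hsv[30:80,295:360]; m=((sub[...,1]<70)&(sub[...,2]>75)).astype(np.uint8)
k,l,st,ce=cv2.connectedComponentsWithStats(m)
for i in range(1,k):
    if 50<st[i,4]<600:
        P=np.argwhere(l==i)[:,::-1]+[295,30]; print("tip blob",st[i],P.mean(0),px2w(c,*P.mean(0),118),hullfit(c,P,5,119,119,[543,-34]))
print(w2px(c,[543,-34,119]),w2px(c,[543,-34,55]))
E
```

```text
shoulder (array([540.5, -33.7]), np.float64(0.5))
sleeve-tcp (array([ 513.7, -131.5]), np.float64(51.3)) [ 515.49559984 -130.23112152  197.7562344 ]
tip blob [ 20   9  23  26 467] [325.76017131  51.49464668] [540.67272029 -34.05757501 118.        ] (array([540.8, -33.5]), np.float64(101.9))
[329.48150347  50.21946147] [328.21120212  56.56388364]
```

Emit:
{"name": "servo_tool", "arguments": {"deltas": [{"x": 9,"y": 32,"z": 0,"rx": 0,"ry": 0,"rz": 0.06,"gripper": -1},{"x": 18,"y": 65,"z": 0,"rx": 0,"ry": 0,"rz": 0.12,"gripper": -1},{"x": 27,"y": 97,"z": 0,"rx": 0,"ry": 0,"rz": 0.187,"gripper": -1},{"x": 27,"y": 97,"z": -25,"rx": 0,"ry": 0,"rz": 0.187,"gripper": -1},{"x": 27,"y": 97,"z": -50,"rx": 0,"ry": 0,"rz": 0.187,"gripper": -1},{"x": 27,"y": 97,"z": -50,"rx": 0,"ry": 0,"rz": 0.187,"gripper": -1},{"x": 27,"y": 97,"z": -50,"rx": 0,"ry": 0,"rz": 0.187,"gripper": -1},{"x": 27,"y": 97,"z": -50,"rx": 0,"ry": 0,"rz": 0.187,"gripper": -1}]}}

```text
clock: 12.1
eef_pos: [543.5, -33.2, 148.9]
tcp_rot: [3.14, 0.0, 1.504]
contact_force: [0.2, -1.1, -0.9]
opening: 0.44
grasp_force: 25.5
```

```bash
python3 - <<'E'
from h import *
s=r.sense(); e=np.array(s["eef_pos"]); print(s["clock"],e.round(1),s["tcp_rot"])
out=[]
for n in ["scene","side"]:
    c=cam(n); im=r.grab_frame(n); u,v=w2px(c,[e[0],e[1],e[2]]).astype(int)
    cr=im[v-45:v+55,u-50:u+50]; out.append(cv2.resize(cr,(400,400),interpolation=cv2.INTER_CUBIC)); print(n,u-50,v-45)
    hsv=cv2.cvtColor(im,cv2.COLOR_BGR2HSV)
    b=cv2.inRange(hsv,(105,120,25),(125,255,255)); 
    for z in (e[2]-9.5,):
        q=[w2px(c,[e[0]+19*np.cos(t),e[1]+19*np.sin(t),zz]) for t in np.linspace(0,6.28,60) for zz in(z,z+26)]; q=np.array(q); print("pred sleeve box",q.min(0).round(1),q.max(0).round(1))
    b[:v-30]=0;b[v+30:]=0;b[:,:u-30]=0;b[:,u+30:]=0; ys,xs=np.nonzero(b); print("blue box",xs.min(),ys.min(),xs.max()+1,ys.max()+1)
    print("axis px at z=100,60 for (542.5,-34):",w2px(c,[542.5,-34,105]).round(1),w2px(c,[542.5,-34,70]).round(1))
    for z in (105,90,75):
        uu,vv=w2px(c,[542.5,-34,z]); row=im[int(round(vv)),int(uu)-9:int(uu)+11].astype(int).mean(1).round().astype(int); print(z,int(uu)-9,row)
cv2.imwrite("pics/s5.png",np.hstack(out))
E
```

```text
12.1 [543.5 -33.2 148.9] [3.14019372e+00 1.94714369e-05 1.50358617e+00]
scene 261 129
pred sleeve box [300.8 161.6] [321.8 183.5]
blue box 306 162 322 182
axis px at z=100,60 for (542.5,-34): [312.2 193.9] [312.8 209.1]
105 303 [178 178 178 178 178 170 122  73  61  63  62  60  58  69  87  95  94  95
  95  95]
90 303 [170 170 166 149 125 105  85  65  61  64  63  60  59  72  93 103 104 105
 104 103]
75 303 [102 103 102 104 104 101  89  70  61  62  62  62  60  66  85  95  93  93
  92  92]
side 272 153
pred sleeve box [312.3 185.2] [333.1 208.9]
blue box 316 187 335 208
axis px at z=100,60 for (542.5,-34): [322.5 216.8] [322.5 230.1]
105 313 [204 225 220 224 229 239 183  84  80  88  88  86  71 123 220 233 227 224
 223 225]
90 313 [100  77  38  21  28  22  50  77  86  89  88  86  72 122 224 236 229 227
 227 227]
75 313 [30 27 25 22 20 18 50 79 87 88 89 88 86 59 23 21 19 13  4  0]
```

View pics/s5.png

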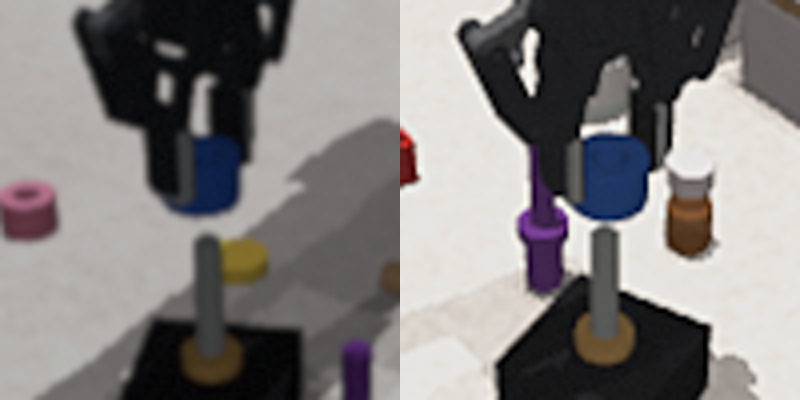

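The left crop (scene) and right crop (side) show the sleeve hanging almost centred over the pin. I'll measure both axes at sub-pixel level.

```bash
cat >> h.py <<'E'
def edge(row,u0,side):  # subpixel 50% crossing of the strongest step near u0
    g=np.gradient(np.convolve(np.pad(row,1,mode='edge'),[.25,.5,.25],'valid')); lo=int(u0)-4; w=np.abs(g[lo:lo+9]); k=lo+int(np.argmax(w)); w=np.abs(g[k-2:k+3]); return (np.arange(k-2,k+3)*w).sum()/w.sum()
E
python3 - <<'E'
from h import *
s=r.sense(); e=np.array(s["eef_pos"]); print(e.round(1))
for n in ["scene","side"]:
    c=cam(n); im=r.grab_frame(n).astype(float); ch=im[...,2] # red: blue sleeve dark, table bright
    right=c[2][:,0]
    for nm,ctr,rad,zs in [("pin",[542.5,-34],7,(112,108,104,100,96,90) ),("sleeve",e[:2],19,(141,144,147,150,153,156))]:
        o=[]
        for z in zs:
            P=np.array([*ctr,z]); uc,v=w2px(c,P); 
            mmpx=np.dot(P-c[1],c[2][:,2])/c[0][0,0]; row=ch[int(round(v))]
            ul,ur=uc-rad/mmpx,uc+rad/mmpx
            R_=edge(row,ur,1); L_=edge(row,ul,0); o.append([(L_-ul)*mmpx,(R_-ur)*mmpx])
        print(n,nm,"mm off L,R:",np.array(o).round(1).tolist())
    print(right.round(2))
E
```

```text
[543.5 -33.  149. ]
scene pin mm off L,R: [[1.0, 0.4], [0.9, 0.9], [0.8, 0.8], [0.7, 0.8], [0.5, 0.9], [-3.3, 0.8]]
scene sleeve mm off L,R: [[-1.8, -2.9], [-5.9, -2.1], [-6.4, -2.0], [-6.8, -2.4], [-7.4, -1.9], [-7.3, -1.6]]
[-0.54  0.84 -0.03]
side pin mm off L,R: [[0.8, 0.3], [0.7, 0.4], [0.8, 0.4], [0.9, 0.5], [1.0, 0.5], [-8.1, 0.5]]
side sleeve mm off L,R: [[-3.7, 1.3], [1.8, 1.2], [2.9, 1.2], [1.8, 1.1], [1.9, 1.1], [1.7, 4.4]]
[ 0.8 -0.6 -0. ]
```

Emit:
{"name": "servo_tool", "arguments": {"deltas": [{"x": 1,"y": 3,"z": 0,"rx": 0,"ry": 0,"rz": 0,"gripper": -1},{"x": 1,"y": 3,"z": -7,"rx": 0,"ry": 0,"rz": 0,"gripper": -1},{"x": 1,"y": 3,"z": -13,"rx": 0,"ry": 0,"rz": 0,"gripper": -1},{"x": 1,"y": 3,"z": -17,"rx": 0,"ry": 0,"rz": 0,"gripper": -1},{"x": 1,"y": 3,"z": -20,"rx": 0,"ry": 0,"rz": 0,"gripper": -1},{"x": 1,"y": 3,"z": -22,"rx": 0,"ry": 0,"rz": 0,"gripper": -1},{"x": 1,"y": 3,"z": -24,"rx": 0,"ry": 0,"rz": 0,"gripper": -1},{"x": 1,"y": 3,"z": -24,"rx": 0,"ry": 0,"rz": 0,"gripper": -1}]}}

```text
clock: 13.1
eef_pos: [543.6, -29.5, 123.5]
tcp_rot: [-3.141, 0.0, 1.505]
contact_force: [0.0, -1.2, -0.5]
opening: 0.444
grasp_force: 25.6
```

```bash
python3 - <<'E'
from h import *
s=r.sense(); e=np.array(s["eef_pos"]); print(e.round(1),s["contact_force"].round(1),s["wrist_torque"].round(2))
E
```

```text
[543.6 -29.5 123.5] [ 0.  -1.2 -0.5] [-0.07  0.02  0.03]
```

No contact force, with the sleeve's underside about 5 mm below the pin tip, so it has gone on. Continuing down.

Emit:
{"name": "servo_tool", "arguments": {"deltas": [{"x": 0,"y": 0,"z": -4,"rx": 0,"ry": 0,"rz": 0,"gripper": -1},{"x": 0,"y": 0,"z": -8,"rx": 0,"ry": 0,"rz": 0,"gripper": -1},{"x": 0,"y": 0,"z": -12,"rx": 0,"ry": 0,"rz": 0,"gripper": -1},{"x": 0,"y": 0,"z": -15,"rx": 0,"ry": 0,"rz": 0,"gripper": -1},{"x": 0,"y": 0,"z": -15,"rx": 0,"ry": 0,"rz": 0,"gripper": -1}]}}

```text
clock: 13.6
eef_pos: [543.4, -29.4, 108.1]
tcp_rot: [-3.141, 0.0, 1.505]
contact_force: [-0.6, -0.1, -0.5]
opening: 0.442
grasp_force: 25.6
```

```bash
python3 - <<'E'
from h import *
s=r.sense(); e=np.array(s["eef_pos"]); print(s["clock"],e.round(1),s["contact_force"].round(1),s["wrist_torque"].round(2),s["opening"])
out=[]
for n in ["scene","side"]:
    c=cam(n); im=r.grab_frame(n); u,v=w2px(c,e).astype(int)
    out.append(cv2.resize(im[v-45:v+55,u-50:u+50],(400,400),interpolation=cv2.INTER_CUBIC))
cv2.imwrite("pics/s6.png",np.hstack(out))
E
```

```text
13.6 [543.4 -29.4 108.1] [-0.6 -0.1 -0.5] [-0.07 -0.01 -0.01] 0.44224525782879426
```

View pics/s6.png

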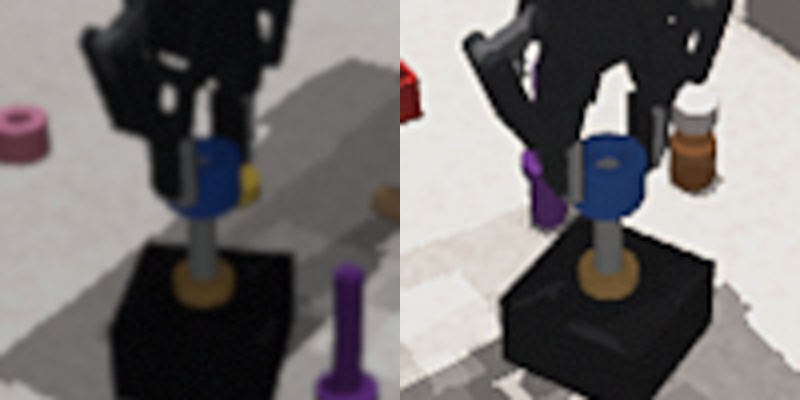

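The side crop (right) shows the pin tip inside the sleeve's bore at about (608,165). I'll lower it close to the shoulder and release.

Emit:
{"name": "servo_tool", "arguments": {"deltas": [{"x": 0,"y": 0,"z": -8,"rx": 0,"ry": 0,"rz": 0,"gripper": -1},{"x": 0,"y": 0,"z": -16,"rx": 0,"ry": 0,"rz": 0,"gripper": -1},{"x": 0,"y": 0,"z": -24,"rx": 0,"ry": 0,"rz": 0,"gripper": -1},{"x": 0,"y": 0,"z": -32,"rx": 0,"ry": 0,"rz": 0,"gripper": -1},{"x": 0,"y": 0,"z": -38,"rx": 0,"ry": 0,"rz": 0,"gripper": -1},{"x": 0,"y": 0,"z": -40,"rx": 0,"ry": 0,"rz": 0,"gripper": -1},{"x": 0,"y": 0,"z": -40,"rx": 0,"ry": 0,"rz": 0,"gripper": -1}]}}

```text
clock: 14.4
eef_pos: [543.5, -29.4, 68.3]
tcp_rot: [-3.141, -0.0, 1.505]
contact_force: [-0.9, -1.0, -1.0]
opening: 0.439
grasp_force: 25.6
```

Emit:
{"name": "servo_tool", "arguments": {"deltas": [{"x": 0,"y": 0,"z": 0,"rx": 0,"ry": 0,"rz": 0,"gripper": 0.1},{"x": 0,"y": 0,"z": 0,"rx": 0,"ry": 0,"rz": 0,"gripper": 0.3},{"x": 0,"y": 0,"z": 0,"rx": 0,"ry": 0,"rz": 0,"gripper": 0.3},{"x": 0,"y": 0,"z": 0,"rx": 0,"ry": 0,"rz": 0,"gripper": 0.3},{"x": 0,"y": 0,"z": 0,"rx": 0,"ry": 0,"rz": 0,"gripper": 0.3},{"x": 0,"y": 0,"z": 0,"rx": 0,"ry": 0,"rz": 0,"gripper": 0.3}]}}

```text
clock: 15.0
eef_pos: [543.9, -29.5, 68.9]
tcp_rot: [3.141, -0.0, 1.505]
contact_force: [-0.6, 0.4, 0.8]
opening: 0.651
grasp_force: 0.0
```

Emit:
{"name": "servo_tool", "arguments": {"deltas": [{"x": 0,"y": 0,"z": 10,"rx": 0,"ry": 0,"rz": 0,"gripper": 0.3},{"x": 0,"y": 0,"z": 30,"rx": 0,"ry": 0,"rz": 0,"gripper": 0.3},{"x": 0,"y": 0,"z": 60,"rx": 0,"ry": 0,"rz": 0,"gripper": 0.3},{"x": 0,"y": 0,"z": 90,"rx": 0,"ry": 0,"rz": 0,"gripper": 0.3},{"x": -5,"y": -75,"z": 110,"rx": 0,"ry": 0,"rz": 0,"gripper": 0.3},{"x": -5,"y": -75,"z": 110,"rx": 0,"ry": 0,"rz": 0,"gripper": 0.3},{"x": -5,"y": -75,"z": 110,"rx": 0,"ry": 0,"rz": 0,"gripper": 0.3},{"x": -5,"y": -75,"z": 110,"rx": 0,"ry": 0,"rz": 0,"gripper": 0.3}]}}

```text
clock: 15.8
eef_pos: [538.7, -104.7, 179.4]
tcp_rot: [3.141, -0.0, 1.503]
contact_force: [-0.4, 0.3, -0.2]
opening: 0.65
grasp_force: 0.0
```

```bash
python3 - <<'E'
from h import *
s=r.sense(); e=np.array(s["eef_pos"]); print(s["clock"],e.round(1),s["contact_force"].round(1),s["opening"])
for n in ["wrist","side","scene"]:
    c=cam(n); im=r.grab_frame(n); cv2.imwrite(f"pics/{n}7.png",im)
    hsv=cv2.cvtColor(im,cv2.COLOR_BGR2HSV); m=cv2.inRange(hsv,(105,120,25),(125,255,255))
    u,v=w2px(c,[543,-33,68]).astype(int); b=np.zeros_like(m); d=60 if n=="wrist" else 22; sl=(slice(max(v-d,0),v+d),slice(max(u-d,0),u+d)); b[sl]=m[sl]
    P=np.argwhere(b>0)[:,::-1]
    for z in (55,60,70): print(n,len(P),z,hullfit(c,P,19,z,z+26,[543,-33]))
print(r.recognise("gauge_tip","wrist"), w2px(cam("wrist"),[543,-33,119]))
E
```

```text
15.8 [ 538.7 -104.7  179.4] [-0.4  0.3 -0.2] 0.6503319553955766
wrist 1866 55 (array([541.6, -31. ]), np.float64(2.0))
wrist 1866 60 (array([541.6, -30.9]), np.float64(12.7))
wrist 1866 70 (array([541.7, -30.9]), np.float64(49.8))
side 290 55 (array([544. , -31.7]), np.float64(6.2))
side 290 60 (array([540.7, -36. ]), np.float64(7.9))
side 290 70 (array([534.4, -44.5]), np.float64(12.0))
scene 297 55 (array([544.8, -30.6]), np.float64(7.7))
scene 297 60 (array([551. , -26.4]), np.float64(9.7))
scene 297 70 (array([563.3, -17.9]), np.float64(15.0))
[{'box': [311.5, 81.3, 19.9, 28.5], 'conf': 0.7}] [325.18821804 103.29879711]
```

The sleeve is seated: the z=55 model fits best in all three cameras. The gauge axis is at about (543.5,-31). Now I'll grip the free end of the pin.

Emit:
{"name": "servo_tool", "arguments": {"deltas": [{"x": 2,"y": 37,"z": 0,"rx": 0,"ry": 0,"rz": 0,"gripper": 0.3},{"x": 5,"y": 73,"z": 0,"rx": 0,"ry": 0,"rz": 0,"gripper": 0.3},{"x": 5,"y": 73,"z": -30,"rx": 0,"ry": 0,"rz": 0,"gripper": 0.3},{"x": 5,"y": 73,"z": -60,"rx": 0,"ry": 0,"rz": 0,"gripper": 0.3},{"x": 5,"y": 73,"z": -80,"rx": 0,"ry": 0,"rz": 0,"gripper": 0.3},{"x": 5,"y": 73,"z": -90,"rx": 0,"ry": 0,"rz": 0,"gripper": 0.3},{"x": 5,"y": 73,"z": -90,"rx": 0,"ry": 0,"rz": 0,"gripper": 0.3},{"x": 5,"y": 73,"z": -90,"rx": 0,"ry": 0,"rz": 0,"gripper": -1},{"x": 5,"y": 73,"z": -90,"rx": 0,"ry": 0,"rz": 0,"gripper": -1},{"x": 5,"y": 73,"z": -90,"rx": 0,"ry": 0,"rz": 0,"gripper": -1}], "newtons": 60}}

```text
clock: 17.0
eef_pos: [544.3, -31.5, 89.8]
tcp_rot: [3.14, -0.0, 1.505]
contact_force: [-4.3, -0.3, 5.2]
opening: 0.15
grasp_force: 43.6
```

Emit:
{"name": "servo_tool", "arguments": {"deltas": [{"x": 0,"y": 0,"z": 0,"rx": 0,"ry": 0,"rz": 0,"gripper": -1},{"x": 0,"y": 0,"z": 0,"rx": 0,"ry": 0,"rz": 0,"gripper": -1},{"x": 0,"y": 0,"z": 0,"rx": 0,"ry": 0,"rz": 0,"gripper": -1},{"x": 0,"y": 0,"z": 0,"rx": 0,"ry": 0,"rz": 0,"gripper": -1}]}}

```text
clock: 17.4
eef_pos: [544.2, -31.5, 89.8]
tcp_rot: [3.141, -0.0, 1.505]
contact_force: [-1.4, -0.8, 6.3]
opening: 0.142
grasp_force: 58.4
```

Emit:
{"name": "servo_tool", "arguments": {"deltas": [{"x": 0,"y": 0,"z": 0,"rx": 0,"ry": 0,"rz": 0,"gripper": -1},{"x": 0,"y": 0,"z": 0,"rx": 0,"ry": 0,"rz": 0,"gripper": -1},{"x": 0,"y": 0,"z": 5,"rx": 0,"ry": 0,"rz": 0,"gripper": -1},{"x": 0,"y": 0,"z": 12,"rx": 0,"ry": 0,"rz": 0,"gripper": -1},{"x": 0,"y": 0,"z": 20,"rx": 0,"ry": 0,"rz": 0,"gripper": -1},{"x": 0,"y": 0,"z": 30,"rx": 0,"ry": 0,"rz": 0,"gripper": -1},{"x": 0,"y": 0,"z": 40,"rx": 0,"ry": 0,"rz": 0,"gripper": -1},{"x": 0,"y": 0,"z": 50,"rx": 0,"ry": 0,"rz": 0,"gripper": -1},{"x": 0,"y": 0,"z": 60,"rx": 0,"ry": 0,"rz": 0,"gripper": -1},{"x": 0,"y": 0,"z": 70,"rx": 0,"ry": 0,"rz": 0,"gripper": -1}], "newtons": 90}}

```text
clock: 18.4
eef_pos: [543.8, -31.4, 159.7]
tcp_rot: [3.141, -0.0, 1.505]
contact_force: [0.4, 0.8, -1.4]
opening: 0.131
grasp_force: 87.8
```

Emit:
{"name": "servo_tool", "arguments": {"deltas": [{"x": 0,"y": 0,"z": 20,"rx": 0,"ry": 0,"rz": 0,"gripper": -1},{"x": 0,"y": 0,"z": 45,"rx": 0,"ry": 0,"rz": 0,"gripper": -1},{"x": 0,"y": 0,"z": 75,"rx": 0,"ry": 0,"rz": 0,"gripper": -1},{"x": 0,"y": 0,"z": 105,"rx": 0,"ry": 0,"rz": 0,"gripper": -1},{"x": 0,"y": 0,"z": 135,"rx": 0,"ry": 0,"rz": 0,"gripper": -1},{"x": 0,"y": 0,"z": 150,"rx": 0,"ry": 0,"rz": 0,"gripper": -1},{"x": 0,"y": 0,"z": 150,"rx": 0,"ry": 0,"rz": 0,"gripper": -1}]}}

```text
clock: 19.1
eef_pos: [544.9, -31.5, 311.7]
tcp_rot: [3.137, -0.0, 1.505]
contact_force: [-0.3, 0.1, -3.4]
opening: 0.133
grasp_force: 87.9
```

```bash
python3 - <<'E'
from h import *
s=r.sense(); e=np.array(s["eef_pos"]); print(s["clock"],e.round(1),s["contact_force"].round(1),s["opening"],s["grasp_force"],s["qpos"].round(2))
im=r.grab_frame("side"); print([(d["box"],d["conf"]) for d in r.recognise("gauge","side")],[(d["box"],d["conf"]) for d in r.recognise("sleeve_a","side")])
c=cam("side"); print(w2px(c,e),w2px(c,e-[0,0,80]),w2px(c,e-[0,0,22]))
E
```

```text
19.1 [544.9 -31.5 311.7] [-0.3  0.1 -3.4] 0.132808743605748 87.888657800504 [-0.06  0.16  1.71  0.    1.27  0.01]
[([315.0, 102.3, 12.2, 63.2], 0.78), ([303.9, 185.4, 9.3, 40.8], 0.67)] [([313.1, 119.5, 23.0, 23.8], 0.82), ([232.1, 180.1, 17.1, 14.5], 0.67), ([333.0, 347.4, 25.3, 31.9], 0.56)]
[322.82818262 117.69196283] [322.77826732 160.02184347] [322.81367903 129.99150727]
```

Emit:
{"name": "servo_tool", "arguments": {"deltas": [{"x": 0,"y": 0,"z": 0,"rx": -0.002,"ry": -0.04,"rz": 0,"gripper": -1},{"x": 0,"y": 0,"z": 0,"rx": -0.006,"ry": -0.1,"rz": 0,"gripper": -1},{"x": 0,"y": 0,"z": 0,"rx": -0.01,"ry": -0.18,"rz": 0,"gripper": -1},{"x": 0,"y": 0,"z": 0,"rx": -0.015,"ry": -0.27,"rz": 0,"gripper": -1},{"x": 0,"y": 0,"z": 0,"rx": -0.02,"ry": -0.36,"rz": 0,"gripper": -1},{"x": 0,"y": 0,"z": 0,"rx": -0.026,"ry": -0.46,"rz": 0,"gripper": -1},{"x": 0,"y": 0,"z": 0,"rx": -0.032,"ry": -0.56,"rz": 0,"gripper": -1},{"x": 0,"y": 0,"z": 0,"rx": -0.037,"ry": -0.65,"rz": 0,"gripper": -1},{"x": 0,"y": 0,"z": 0,"rx": -0.042,"ry": -0.73,"rz": 0,"gripper": -1},{"x": 0,"y": 0,"z": 0,"rx": -0.045,"ry": -0.784,"rz": 0,"gripper": -1}]}}

```text
clock: 20.25
eef_pos: [541.6, -31.3, 306.2]
tcp_rot: [2.358, -0.006, 1.507]
contact_force: [0.5, -0.2, -3.0]
opening: 0.131
grasp_force: 88.1
```

Emit:
{"name": "servo_tool", "arguments": {"deltas": [{"x": 0,"y": 0,"z": 0,"rx": 0,"ry": 0,"rz": 0,"gripper": -1},{"x": 0,"y": 0,"z": 0,"rx": 0,"ry": 0,"rz": 0,"gripper": -1},{"x": 0,"y": 0,"z": 0,"rx": 0,"ry": 0,"rz": 0,"gripper": -1},{"x": 0,"y": 0,"z": 0,"rx": 0,"ry": 0,"rz": 0,"gripper": -1},{"x": 0,"y": 0,"z": 0,"rx": 0,"ry": 0,"rz": 0,"gripper": -1}]}}

```text
clock: 20.75
eef_pos: [544.2, -31.5, 309.0]
tcp_rot: [2.357, -0.006, 1.507]
contact_force: [0.4, -0.5, -2.2]
opening: 0.128
grasp_force: 88.2
```

```bash
python3 - <<'E'
from h import *
s=r.sense(); e=np.array(s["eef_pos"]); print(s["clock"],e.round(1),s["contact_force"].round(1),s["opening"],s["grasp_force"],s["qvel"].round(3), R.from_euler('xyz',s["tcp_rot"]).as_matrix()[:,2])
out=[]
for n in ["scene","side"]:
    c=cam(n); im=r.grab_frame(n); u,v=w2px(c,e).astype(int); v=max(v,70)
    out.append(cv2.resize(im[v-70:v+180,u-125:u+125],(400,400),interpolation=cv2.INTER_CUBIC))
cv2.imwrite("pics/s8.png",np.hstack(out))
E
```

```text
20.75 [544.2 -31.5 309. ] [ 0.4 -0.5 -2.2] 0.12763740121034897 88.15427269670181 [-0.    -0.004  0.007 -0.    -0.005 -0.   ] [ 0.70571651 -0.04046519 -0.70733781]
```

View pics/s8.png

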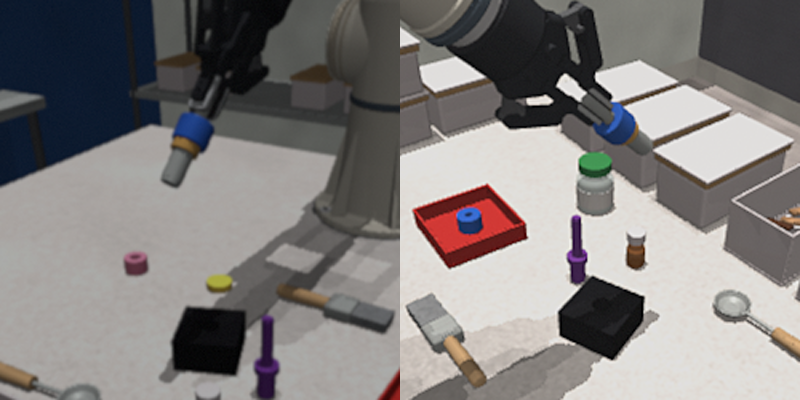

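The gauge is held at 45° with the sleeve on its shoulder at (615,122) in the side crop. The holder at (602,315) is empty, the small-bore sleeve is in the tray at (468,220), and everything else is where it was. I'll let the arm settle briefly and hand in.

Emit:
{"name": "servo_tool", "arguments": {"deltas": [{"x": 0,"y": 0,"z": 0,"rx": 0,"ry": 0,"rz": 0,"gripper": -1},{"x": 0,"y": 0,"z": 0,"rx": 0,"ry": 0,"rz": 0,"gripper": -1},{"x": 0,"y": 0,"z": 0,"rx": 0,"ry": 0,"rz": 0,"gripper": -1},{"x": 0,"y": 0,"z": 0,"rx": 0,"ry": 0,"rz": 0,"gripper": -1},{"x": 0,"y": 0,"z": 0,"rx": 0,"ry": 0,"rz": 0,"gripper": -1}]}}

```text
clock: 21.35
eef_pos: [543.8, -31.4, 308.8]
tcp_rot: [2.356, -0.006, 1.507]
contact_force: [-0.1, 0.3, -2.2]
opening: 0.132
grasp_force: 88.2
```

```bash
python3 -c "
from rig import r
print(r.sign_off())"
```

```text
the job is handed in; nothing more can be done
None
```

Job handed in at about 21 s: the large-bore sleeve is on the gauge's brass shoulder, the small-bore sleeve is in the red tray, and the arm is holding the gauge still at 45°, pin end up, with its lower end about 24 cm above the table.

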